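# Clip the inspection lamp onto the eye above the board

## Robot

A 6-joint arm with a two-finger parallel gripper is mounted at the origin on the work surface. World frame = base frame: x ahead of the robot, y to its left, z up, the work surface at z = 0. Lengths are in mm, angles in degrees, forces in N, time in s.
With the tool pointing down it reaches from about 250 to 775 mm from the base axis. Payload 8.9 kg.
Tool frame: the origin (TCP) lies at the very end of the fingers, on their centre line; the grasp point (between the pads) lies arm.grasp_offset behind it (arm.grasp_offset is the distance from the TCP to the grasp point, in mm); z points along the fingers, y is the line along which they close (so a half turn about z gives the same grasp; the last joint's range is limited). The gripper opens to 85 mm and grips with 20 to 120 N. Pads are 22 mm wide; open, the fingers measure 114 mm over their backs; the gripper's body (76 mm by 85 mm) begins 54 mm behind the grasp point. The pads swing forward as they close: fully open they stand 13 mm farther back than shut.
Start: joints at [56.763, 16.656, -8.789, 64.555, 0, 82.019], TCP at [223.992, 474.817, 231.305] pointing down, gripper open.
Joint ranges: [-144.48, 144.48], [-52.06, 99.96], [-74.48, 78.29], [-112.23, 115.85], [-86.99, 84.42], [-180, 180]. Speed limits (degrees/s): [127.2, 127.2, 159.86, 180, 180, 180].

## Interface

Orientations are given as a 3x3 rotation matrix whose columns are the frame's x, y, z axes.
In Python, from rig import readout, camera, arm gives the robot as it stands.
- The arm moves only by the tool jog_arm, never from a script. Its argument "plan" is a list of rows, each a list of 5 numbers: the shift along the tool's x, y, z in mm, then the turn about the tool's z in rad, then the opening, from 0 (shut) to 1 (fully open). A call has 1 to 12 rows; each row shifts and turns the commanded pose from where the row before left it, along the tool's axes as they then stand; what a row does not reach is not made up. A row lasts 1/12 s, in which the tool goes at most 41.7 mm and 7.16 degrees, less where a joint would pass 70% of its speed; a pose out of reach is approached as far as the arm can. A call is refused whole if a number of a shift passes 41.7 or a number of a turn 0.125, either way. A call with a gripper value outside its range is refused whole. The fingers move at their own pace and stop on an object; "grip_force" is the grip in N (left out, the last holds). Time passes only in rows, so rows that do not move let the fingers close. It gives the time, the measured TCP pose, the force, the opening and the grip force at its end, in the units of the state.
- readout.state(): the state, without advancing time (a new reading comes with each control period).
- camera(name): name is "scene" or "top" or "wrist"; returns a dict with "color" (480x640x3 uint8, red, green, blue), "z_map" (480x640 float32, mm along the optical axis (not along the pixel's ray), 0 where there is no reading), "fovy" (degrees; the focal length in pixels is half the picture's height over the tangent of half this angle, whatever the lens; pixels are square), "cx", "cy" (the principal point, pixels), "origin" and "orientation" of the camera in the world. Camera axes: x right, y up, looking along -z (the intrinsics and any distortion apply to the point x, -y, -z); pixel columns grow to the right and rows downward; lengths in mm; the calibration is good to about 2 mm. A picture is of the moment at which its call begins.
- arm.finish_job(): hands the job in; it is judged then, once.
The state is a dict: "time_s": time; "joints": joint angles; "joint_vel": joint speeds; "tau": joint torques, N m; "tool_pos": TCP position; "orientation": TCP orientation; "wrist_force": force on the tool from outside, world axes, zero at the start; "wrist_torque": the same for the moment, N m; "grip_width": opening from 0.0 (shut) to 1.0 (fully open); "grip_force": force on a finger pad.
Only numpy, scipy, OpenCV 4.12 (cv2) and the standard library are available. Lean on these libraries where they do the work, as an engineer would, in place of code of your own. Each camera call takes 0.05 s, during which the arm holds its last target. There are 200 camera calls.

## Task

Take the orange inspection lamp out of its dock, press its snap hook over the eye bolt on the board holder's arm until the sprung gate snaps shut behind the ring, and leave the lamp hanging freely there over the board. Work by feel and gently: do not shove against the eye or bump the holder, and leave the other things on the bench standing where they are.

Things in the scene. Friction and masses are not known exactly. Their poses are not given: they have to be found in the camera images.
- lamp: Inspection lamp, about 0.19 kg, upright in its dock: a block 52 (x) x 26 (y) x 95 (z) mm, orange, with a black grip band (z +15 to +45) and a white light panel on its +x face; z up; origin at the block's centre. A steel snap hook, an upright closed loop in its x-z plane, 6 mm bar, stands on top (up to z = +99.5). Grip the band behind x = -5: farther forward the eye's ring meets the fingers.
- hook_mouth (a point): point in the middle of the snap hook's gate, where the ring should press: x = +18, z = +71 mm from the lamp's origin; axes as the lamp's. The mouth opens towards +x. The gate, a brass-coloured 5 mm bar, pivots at its foot 19.5 mm below this point; its free end meets the nose 8.5 mm above it. A ring 5 mm too high strikes the nose, one 5 mm too low does not get past it.
- hook_bow (a point): where the centre of the ring's bar lies when the lamp hangs: x = +4.5, z = +89.5 mm from the lamp's origin (18.5 mm above the mouth), under the rounded bow of the hook. The ring gets here once its bar's centre is 7 to 13 mm behind hook_mouth (there the gate bottoms on the spine, a firm stop) and the lamp is let down: the ring rides up behind the nose and the gate snaps shut below it.
- gate (a joint): angle of the snap hook's gate, rad: 0 shut; it swings only inwards (towards the lamp's -x), against its spring, to 0.86 fully open; pressing it open takes about 1 to 5 N at the ring
- holder: Board holder, fixed: aluminium foot bars and perforated rails (240 x 260 mm, 50 mm high) with a green circuit board (90 x 106 mm, screws and parts up to 66 mm high) in the middle. A steel 16 mm post at x = +135 mm, 315 mm high, carries an arm that reaches towards -x and ends in a steel eye bolt. Origin under the board's centre; -x is the side nearer the robot, z up.
- beam_end (a point): centre of the arm's flat end (18 x 16 mm), 235 to 275 mm above the table; axes as the holder's. The eye bolt sticks out of it level along -x; its ring lies level at this height: 8 mm bar, 26 mm inside, 42 mm outside. How far it is screwed in differs and is not measured: the bar's centre at the ring's end farthest from the arm is 50 to 78 mm out from this point; feel or look for it.
- dock: charging dock of the lamp, fixed: black open box 64 x 38 mm, 36 mm high, floor 4 mm, the lamp stands in it with 2 mm play all round and its axes along the lamp's; origin at the centre of its underside
- tip_pot: bystander: dark steel pot of brass wool for cleaning soldering tips, 60 mm across, 51 mm high, loose; origin at the centre of its underside
- flux: bystander: small white flux bottle, 36 mm across, 85 mm high, loose; origin at the centre of its underside
- spool: bystander: blue solder spool, 54 mm across, 46 mm high, loose; origin at the centre of its underside
Not all that is in view belongs to the job. Of the things that look like the lamp, take the one that is farthest from the robot's base at the start.

How it is judged (in metres and radians):
On the way, in this order (a step that is already met when the one before it is completed fails the run):
1. the lamp is lifted out of its dock (distance between lamp and dock above 0.1 m), for 0.2 s.
2. the gate is pressed open against the eye (value of joint gate above 0.4 rad and contact force between lamp and holder above 0.5 N), for 0.05 s.
At the end, for the whole second after the job is handed in: The lamp hangs at rest (slower than 0.05 m/s, within 0.2 rad of upright) from the eye bolt, with its weight on the eye: its centre 75 to 100 mm below and within 100 mm sideways of the arm's end, and the gate shut (below 0.1 rad) (value of joint gate below 0.1 rad and contact force between lamp and holder above 0.8 N and z of lamp in the frame of beam_end between -0.1 and -0.075 m and horizontal distance between lamp and beam_end below 0.1 m and angle between lamp's own z axis and vertical below 0.2 rad and linear speed of lamp below 0.05 m/s); the robot touches nothing.
It fails at once if the lamp or its hook presses on the eye or any part of the holder with more than 20 N (contact force between lamp and holder above 20 N).
It fails at once if the robot itself bumps the holder with more than 10 N (contact force between any of the fingers, the arm and holder above 10 N).
It fails at once if a bystander is moved by more than 20 mm or tipped (distance of any of tip_pot, flux, spool from where it was at the start of the episode above 0.02 m or angle between any of flux, tip_pot, spool's own z axis and vertical above 0.4 rad).
It also fails if it takes over 56 s, if anything falls off the work surface, if the arm or the gripper's body presses on something with over 40 N, if the wrist force passes 120 N, or if a joint passes its speed limit or range.

## Working session

There is one attempt and no reset: what is moved stays moved. The work goes in short steps, Python scripts to look and compute and a tool call to move; the robot and the scene stay as the last step left them, time stands still between calls to the robot, and variables do not carry over. Pictures are saved under pics/ and viewed, at most 10 in all, crops included, and the job is handed in when it is done.

Besides the shell and the picture viewer there is one more tool, called after "Request:" by a JSON object that holds its "name" and its "arguments". jog_arm: Moves the arm, as the interface text tells. Its arguments: {"type":"object","properties":{"plan":{"type":"array","items":{"type":"array","items":{"type":"number"}}},"grip_force":{"type":"number"}},"required":["plan"]}

```bash
ls; mkdir -p pics
cat > h.py <<'E'
import numpy as np, cv2
from rig import readout, camera, arm
def pts(c):
    h,w=c["z_map"].shape; f=h/2/np.tan(np.radians(c["fovy"])/2)
    v,u=np.mgrid[0:h,0:w]; z=c["z_map"].astype(float)
    P=np.stack([(u-c["cx"])/f*z,-(v-c["cy"])/f*z,-z],-1)
    W=P@np.array(c["orientation"]).T+np.array(c["origin"]); W[z==0]=np.nan
    return W
def save(c,n,crop=None,k=1):
    im=c["color"][...,::-1]
    if crop: x0,y0,x1,y1=crop; im=im[y0:y1,x0:x1]
    im=cv2.resize(im,None,fx=k,fy=k,interpolation=cv2.INTER_CUBIC)
    cv2.imwrite("pics/"+n+".png",im)
E
python3 - <<'E'
from h import *
import pickle
d={n:camera(n) for n in("scene","top","wrist")}
pickle.dump(d,open("d0.pkl","wb"))
for n in d:
    c=d[n];save(c,n+"0");print(n,{k:(v if k not in("color","z_map") else v.shape) for k,v in c.items()})
s=readout.state();print(s["tool_pos"],s["orientation"],arm.grasp_offset,s["time_s"])
E
```

```text
pics
scene {'color': (480, 640, 3), 'z_map': (480, 640), 'fovy': 47.846801391252114, 'cx': 309.4459815271362, 'cy': 236.8457300716256, 'origin': array([1199.57816683, -695.93893889, 1043.43076887]), 'orientation': array([[ 0.70200167, -0.48102698,  0.52517302],
       [ 0.71209853,  0.46327677, -0.52753229],
       [ 0.0104568 ,  0.74430349,  0.66775967]])}
top {'color': (480, 640, 3), 'z_map': (480, 640), 'fovy': 46.42091095378974, 'cx': 323.6631650383886, 'cy': 238.72086247796096, 'origin': array([ 308.51742235,  -24.81740115, 1207.07752808]), 'orientation': array([[ 0.02503328,  0.98120273, -0.19134925],
       [-0.99949624,  0.02083042, -0.02394475],
       [-0.01950877,  0.19185227,  0.9812299 ]])}
wrist {'color': (480, 640, 3), 'z_map': (480, 640), 'fovy': 59.25327183329175, 'cx': 317.8484370139285, 'cy': 239.34123581231754, 'origin': array([162.85512918, 503.90231533, 371.94639824]), 'orientation': array([[ 0.42650034, -0.87130169, -0.2427567 ],
       [ 0.90448615,  0.41040489,  0.11607167],
       [-0.00150491, -0.26907468,  0.96311814]])}
[223.79376156 474.53059177 230.8493609 ] [[-9.04400474e-01  4.26684264e-01 -5.67136052e-04]
 [ 4.26684619e-01  9.04400056e-01 -8.80853018e-04]
 [ 1.37071756e-04 -1.03863212e-03 -9.99999451e-01]] 18.700000000000003 0.15
```

View pics/scene0.png

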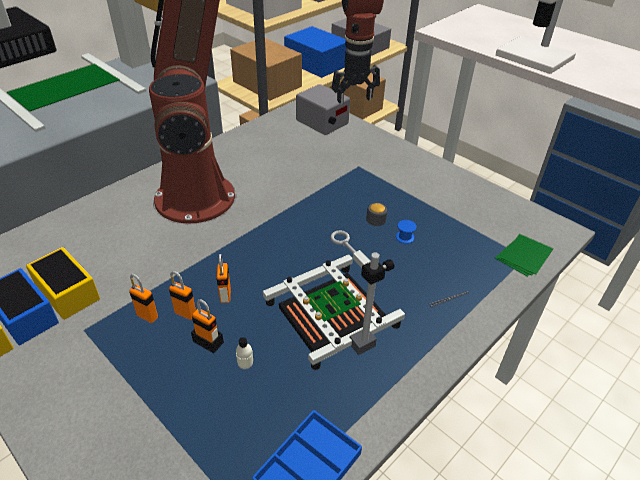

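View pics/top0.png

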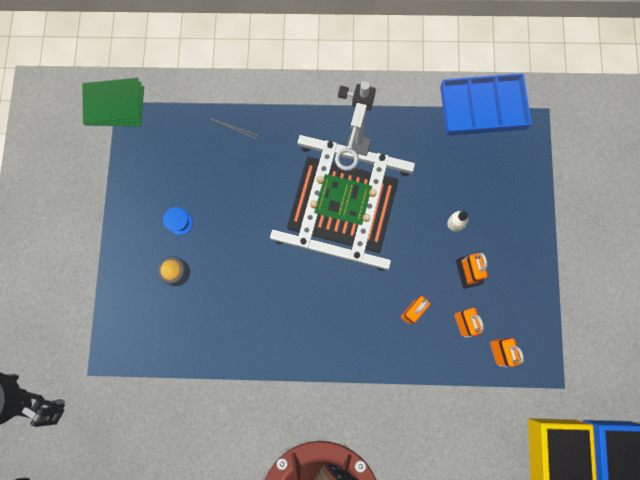

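Top view: four orange lamps at (474,268) in a black dock, (469,321), (507,352) and (416,309). The holder's eye ring is at about (347,158), the flux at (458,220), the spool at (177,220) and the pot at (172,270). I'll measure the lamps and the eye next.

Run:
```python
from h import *
import pickle
d=pickle.load(open("d0.pkl","rb"))
for n in("top","scene"):
    c=d[n];W=pts(c);hsv=cv2.cvtColor(c["color"],cv2.COLOR_RGB2HSV)
    m=cv2.inRange(hsv,(8,170,120),(20,255,255));m=cv2.morphologyEx(m,cv2.MORPH_CLOSE,np.ones((9,9)))
    k,l,s,ce=cv2.connectedComponentsWithStats(m)
    for i in range(1,k):
        if s[i,4]<80: continue
        p=W[(l==i)&(m>0)]; p=p[np.isfinite(p[:,0])]
        print(n,ce[i].round(),s[i,4],np.median(p,0).round(),np.hypot(*np.median(p,0)[:2]).round(),p[:,2].min().round(),np.percentile(p[:,2],97).round())
    # eye/beam region
    hgt=(W[...,2]>215)&(W[...,2]<345)&(W[...,0]>300)&(abs(W[...,1])<250)&(np.hypot(W[...,0],W[...,1])>300)
    ys,xs=np.where(hgt);print(n,"high",len(xs),xs.min(),xs.max(),ys.min(),ys.max(),W[hgt].min(0),W[hgt].max(0))
c=d["top"];save(c,"eye_top",(300,60,430,190),4)
c=d["scene"];save(c,"lamps",(110,240,260,370),5)
c=d["scene"];save(c,"eye_sc",(310,215,410,365),4)
```

```text
top [474. 268.] 513 [ 473. -299.   97.] 559.0 19.0 111.0
top [171. 270.] 85 [459. 321.  50.] 560.0 45.0 53.0
top [415. 310.] 401 [ 386. -181.   95.] 426.0 10.0 147.0
top [468. 322.] 523 [ 366. -288.   93.] 465.0 7.0 113.0
top [505. 352.] 623 [ 309. -359.   92.] 474.0 8.0 112.0
top high 1244 335 375 81 170 [614.43228052 -86.62298458 220.35023685] [772.75420151 -18.13391091 319.38231265]
scene [377. 208.] 93 [465. 321.  50.] 565.0 44.0 55.0
scene [223. 282.] 425 [ 407. -198.   74.] 452.0 4.0 117.0
scene [192. 310.] 1207 [ 394. -306.   76.] 499.0 -3.0 107.0
scene [355. 290.] 99 [642.  28.  53.] 642.0 18.0 69.0
scene [144. 304.] 643 [ 327. -373.   63.] 496.0 2.0 99.0
scene [305. 322.] 308 [ 608. -112.   21.] 619.0 15.0 25.0
scene [348. 317.] 281 [668. -25.  21.] 668.0 13.0 26.0
scene high 1029 330 394 230 292 [616.88918985 -88.28034783 215.33592666] [773.45156635 -19.5160839  319.18260105]
```

View pics/lamps.png

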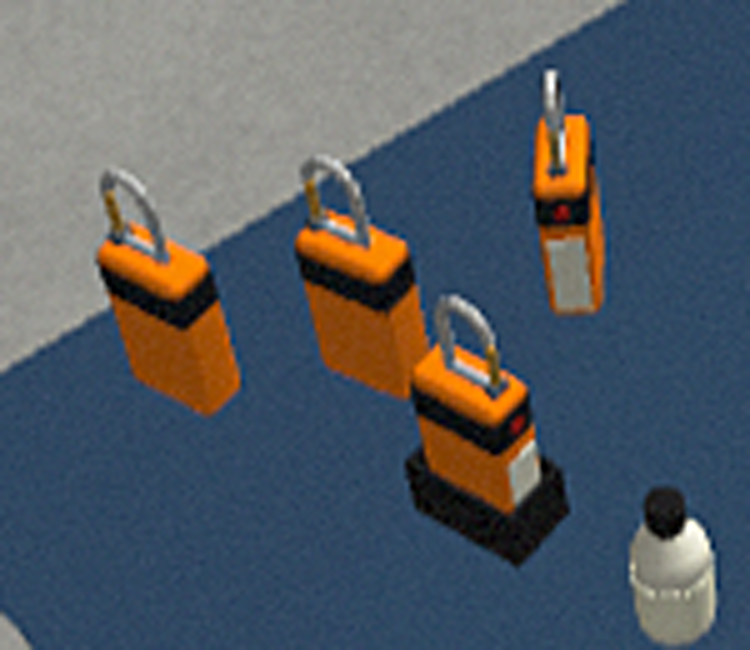

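View pics/eye_top.png

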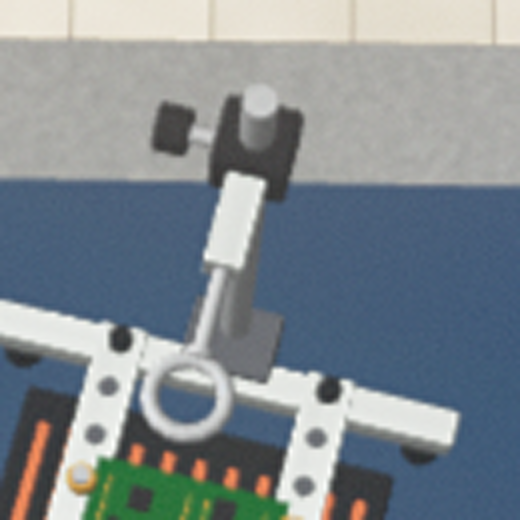

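The docked lamp at top (474,268), radius about 559 mm, is farthest from the base. Its panel (+x) faces the flux. The other three, at (469,321), (507,352) and (416,309), are decoys. The crop shows the ring centre near top (347,159). I'll fit the yaws next.

Run:
```python
from h import *
import pickle
d=pickle.load(open("d0.pkl","rb"))
for n in("top","scene"):
    c=d[n];W=pts(c)
    near=(np.hypot(W[...,0]-473,W[...,1]+299)<60)
    for lo,hi in((88,106),(112,160),(8,36)):
        p=W[near&(W[...,2]>lo)&(W[...,2]<hi)][:,:2].astype(np.float32)
        if len(p)>5:
            r=cv2.minAreaRect(p);mu=p.mean(0);u,s,v=np.linalg.svd(p-mu,full_matrices=False)
            print(n,lo,len(p),np.round(r[0],1),np.round(r[1],1),round(r[2],1),"mean",mu.round(1),"pca",np.degrees(np.arctan2(v[0,1],v[0,0])).round(1))
    m=(W[...,0]>600)&(W[...,0]<800)&(abs(W[...,1]+50)<60)&(W[...,2]>220)
    p=W[m]; print(n,"hist z",np.histogram(p[:,2],bins=range(220,331,10))[0])
    for a in range(610,780,10):
        q=p[(p[:,0]>=a)&(p[:,0]<a+10)&(p[:,2]<330)]
        if len(q): print(a,len(q),"y",q[:,1].min().round(),q[:,1].max().round(),q[:,1].mean().round(1),"z",np.percentile(q[:,2],[5,50,95]).round())
    # foot/rails yaw: white points z 10..66 around the holder
```

```text
top 88 308 [ 476.7 -305.9] [52.7 27.3] 16.7 mean [ 474.6 -304.2] pca -161.6
top 112 72 [ 481.  -305.3] [32.   7.3] 19.3 mean [ 480.1 -305. ] pca -166.3
top 8 190 [ 472.5 -294.6] [101.8  48.3] 29.8 mean [ 470.3 -294.9] pca -153.5
top hist z [  1   0   0  11 137 698 276  27  24  70   0]
610 42 y -52.0 -26.0 -38.5 z [267. 271. 275.]
620 68 y -57.0 -18.0 -38.0 z [268. 272. 275.]
630 54 y -59.0 -18.0 -39.0 z [268. 272. 275.]
640 71 y -57.0 -18.0 -38.0 z [268. 271. 274.]
650 56 y -51.0 -25.0 -40.3 z [269. 272. 275.]
660 23 y -49.0 -41.0 -45.4 z [268. 272. 275.]
670 25 y -53.0 -44.0 -48.0 z [268. 272. 274.]
680 24 y -54.0 -46.0 -50.1 z [270. 272. 274.]
690 62 y -63.0 -45.0 -53.9 z [266. 274. 279.]
700 59 y -65.0 -45.0 -55.0 z [272. 277. 279.]
710 59 y -68.0 -48.0 -58.2 z [272. 276. 279.]
720 58 y -70.0 -50.0 -60.5 z [272. 276. 279.]
730 137 y -81.0 -48.0 -66.0 z [261. 278. 286.]
740 201 y -84.0 -28.0 -64.0 z [268. 285. 317.]
750 206 y -86.0 -21.0 -51.5 z [267. 281. 317.]
760 92 y -87.0 -23.0 -49.2 z [271. 280. 285.]
770 7 y -58.0 -24.0 -39.3 z [272. 275. 282.]
scene 88 229 [ 478.1 -306.8] [
[... 339 characters left out ...]
1. 274.]
630 30 y -58.0 -20.0 -38.1 z [268. 271. 274.]
640 33 y -58.0 -20.0 -41.9 z [268. 272. 274.]
650 39 y -51.0 -25.0 -41.7 z [267. 273. 277.]
660 16 y -50.0 -41.0 -46.3 z [270. 272. 274.]
670 17 y -52.0 -45.0 -48.5 z [268. 272. 274.]
680 15 y -53.0 -45.0 -50.1 z [268. 272. 274.]
690 29 y -63.0 -43.0 -56.4 z [264. 275. 279.]
700 49 y -65.0 -43.0 -57.4 z [264. 277. 279.]
710 39 y -68.0 -48.0 -60.1 z [265. 276. 279.]
720 43 y -70.0 -50.0 -61.3 z [265. 277. 280.]
730 43 y -82.0 -53.0 -73.9 z [259. 278. 285.]
740 84 y -84.0 -32.0 -74.7 z [261. 283. 316.]
750 226 y -87.0 -21.0 -67.8 z [225. 283. 316.]
760 235 y -88.0 -22.0 -62.4 z [257. 277. 288.]
770 64 y -74.0 -23.0 -51.0 z [261. 272. 283.]
```

View pics/eye_sc.png

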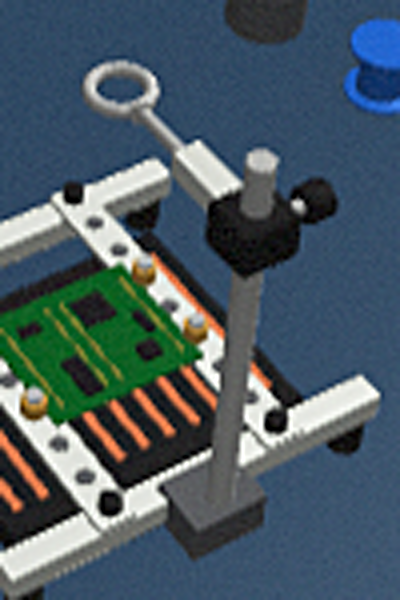

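Request:
{"name": "jog_arm", "arguments": {"plan": [[-25.5,-27.2,0,0,1],[-25.5,-27.2,0,0,1],[-25.5,-27.2,0,0,1],[-25.5,-27.2,0,0,1],[-25.5,-27.2,0,0,1],[-25.5,-27.2,0,0,1],[-25.5,-27.2,0,0,1],[-25.5,-27.2,0,0,1],[-25.5,-27.2,0,0,1],[-25.5,-27.2,0,0,1],[-25.5,-27.2,0,0,1],[-25.5,-27.2,0,0,1]]}}

```text
time_s: 1.15
tool_pos: [361.5, 47.2, 231.4]
orientation: [[-0.904, 0.427, 0.0], [0.427, 0.904, 0.0], [-0.0, 0.0, -1.0]]
wrist_force: [1.3, 0.5, -0.5]
grip_width: 1.003
grip_force: 0.0
```

Request:
{"name": "jog_arm", "arguments": {"plan": [[-25.5,-27.2,0,0,1],[-25.5,-27.2,0,0,1],[-25.5,-27.2,0,0,1],[-25.5,-27.2,0,0,1],[-25.5,-27.2,0,0,1],[-25.5,-27.2,0,0,1],[-25.5,-27.2,0,0,1],[-25.5,-27.2,0,0,1],[-25.5,-27.2,0,0,1],[-25.5,-27.2,0,0,1],[0,0,0,-0.12,1],[0,0,0,-0.12,1]]}}

```text
time_s: 2.15
tool_pos: [476.0, -307.7, 230.2]
orientation: [[-0.98, 0.197, -0.001], [0.197, 0.98, 0.001], [0.001, 0.001, -1.0]]
wrist_force: [-0.4, 0.0, 0.2]
grip_width: 1.001
grip_force: 0.0
```

Request:
{"name": "jog_arm", "arguments": {"plan": [[0,0,0,-0.12,1],[0,0,0,-0.12,1],[0,0,0,-0.12,1],[0,0,0,-0.12,1],[0,0,0,0,1],[0,0,0,0,1],[0,0,0,0,1]]}}

```text
time_s: 2.73
tool_pos: [476.0, -305.7, 231.2]
orientation: [[-0.962, -0.272, -0.0], [-0.272, 0.962, 0.0], [0.0, 0.0, -1.0]]
wrist_force: [0.1, 0.1, -0.7]
grip_width: 1.0
grip_force: 0.0
```

```bash
cat > w.py <<'E'
from h import *
import pickle,sys
s=readout.state();o=np.array(s["orientation"]);t=s["tool_pos"]
print(s["time_s"],t.round(1),"toolyaw",np.degrees(np.arctan2(o[1,0],o[0,0])).round(2),s["wrist_force"])
c=camera("wrist");save(c,sys.argv[1]);W=pts(c)
near=(np.hypot(W[...,0]-477,W[...,1]+306)<60)
for lo,hi in((92,106),(112,160),(30,40)):
    M=near&(W[...,2]>lo)&(W[...,2]<hi)
    p=W[M][:,:2].astype(np.float32)
    if len(p)<5: continue
    r=cv2.minAreaRect(p);mu=p.mean(0);u,q,v=np.linalg.svd(p-mu,full_matrices=False)
    print(lo,len(p),np.round(r[0],1),np.round(r[1],1),round(r[2],1),"mean",mu.round(1),"pca",np.degrees(np.arctan2(v[0,1],v[0,0])).round(1),"z",np.median(W[M][:,2]),np.percentile(W[M][:,2],97))
E
python3 w.py w1
```

```text
2.7333 [ 476.  -305.7  231.2] toolyaw -164.23 [ 0.10978631  0.07968423 -0.73942585]
92 2239 [ 478.4 -305.9] [52. 26.] 13.5 mean [ 475.  -306.9] pca 12.8 z 96.95080722877537 98.92680897022255
112 609 [ 481.4 -305.2] [30.3  6. ] 13.6 mean [ 477.9 -306.1] pca 13.6 z 145.4932847793374 149.56092593652482
30 893 [ 478.3 -306. ] [63.7 38.1] 13.6 mean [ 468.8 -309.5] pca 6.5 z 34.23721645663568 36.255135622319074
```

View pics/w1.png

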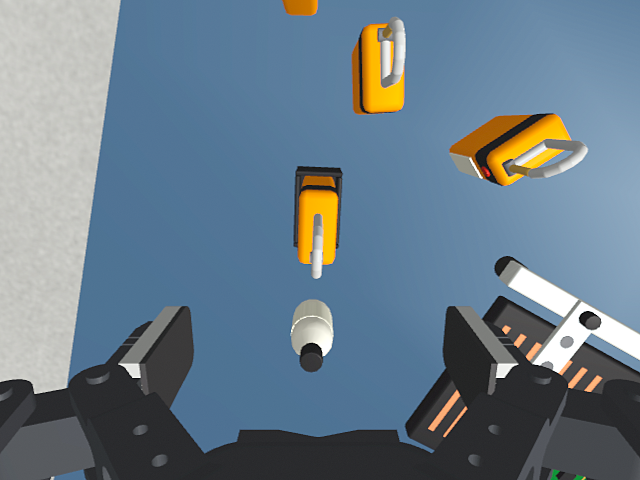

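The wrist view shows the docked lamp at about (317,225), with the flux bottle in front of it at (312,335). The lamp centre is (478.3,-306) and its yaw is 13.55°. The sizes of 52x26 and 64x38 mm match.

Request:
{"name": "jog_arm", "arguments": {"plan": [[0,0,0,0.0387,1],[13.8,-0.8,30,0,1],[0,0,30,0,1],[0,0,30,0,1],[0,0,25,0,1],[0,0,15,0,1],[0,0,8,0,1],[0,0,4,0,1],[0,0,4,0,1],[0,0,0,0,1],[0,0,0,0,1],[0,0,0,0,1]]}}

```text
time_s: 3.78
tool_pos: [463.4, -310.2, 86.2]
orientation: [[-0.971, -0.238, 0.001], [-0.238, 0.971, -0.001], [-0.001, -0.001, -1.0]]
wrist_force: [-0.9, -0.5, -0.4]
grip_width: 0.998
grip_force: 0.0
```

Request:
{"name": "jog_arm", "arguments": {"plan": [[0,0,3,0,1],[0,0,2,0,1],[0,0,0,0,1],[0,0,0,0,1],[0,0,0,0,0.5],[0,0,0,0,0.5],[0,0,0,0,0.5],[0,0,0,0,0.5]], "grip_force": 50}}

```text
time_s: 4.45
tool_pos: [462.9, -309.8, 80.4]
orientation: [[-0.971, -0.238, 0.0], [-0.238, 0.971, -0.0], [-0.0, -0.0, -1.0]]
wrist_force: [-1.0, -0.6, 0.2]
grip_width: 0.509
grip_force: 0.0
```

Request:
{"name": "jog_arm", "arguments": {"plan": [[0,0,0,0,0],[0,0,0,0,0],[0,0,0,0,0],[0,0,0,0,0],[0,0,0,0,0],[0,0,0,0,0],[0,0,0,0,0],[0,0,0,0,0],[0,0,0,0,0]], "grip_force": 50}}

```text
time_s: 5.2
tool_pos: [462.9, -309.9, 80.5]
orientation: [[-0.971, -0.238, 0.0], [-0.238, 0.971, -0.0], [-0.0, -0.0, -1.0]]
wrist_force: [-0.7, 0.4, 4.9]
grip_width: 0.29
grip_force: 49.9
```

Request:
{"name": "jog_arm", "arguments": {"plan": [[0,0,-4,0,0],[0,0,-10,0,0],[0,0,-15,0,0],[0,0,-20,0,0],[0,0,-20,0,0],[0,0,-20,0,0],[0,0,-20,0,0],[0,0,-20,0,0],[0,0,-12,0,0],[0,0,-5,0,0],[0,0,0,0,0],[0,0,0,0,0]]}}

```text
time_s: 6.2
tool_pos: [462.7, -309.6, 226.0]
orientation: [[-0.971, -0.238, -0.0], [-0.238, 0.971, 0.0], [0.0, 0.0, -1.0]]
wrist_force: [-0.2, 0.3, -2.1]
grip_width: 0.292
grip_force: 49.3
```

```bash
cat > eye.py <<'E'
from h import *
import sys
from scipy.optimize import least_squares
s=readout.state();o=np.array(s["orientation"]);t=np.array(s["tool_pos"])
print(s["time_s"],t.round(1),"toolyaw",np.degrees(np.arctan2(o[1,0],o[0,0])).round(2),np.round(s["wrist_force"],1),s["grip_width"])
for n in ("top","scene","wrist"):
    c=camera(n);save(c,n+sys.argv[1]);W=pts(c)
    # held lamp
    hsv=cv2.cvtColor(c["color"],cv2.COLOR_RGB2HSV)
    om=cv2.inRange(hsv,(8,150,100),(25,255,255))>0
    if n=="wrist":
        for nm,M in(("org",om),("hook",~om&(hsv[...,1]<70))):
            L=(W-t)@o; M=M&(abs(L[...,0]+16)<40)&(abs(L[...,1])<9)&(L[...,2]<30)&(L[...,2]>-60)
            q=L[M]
            if nm=="org": q=q[abs(q[:,2]-np.median(q[:,2]))<6]
            if len(q): print(nm,len(q),"tool-frame med",np.median(q,0).round(1),"min",np.percentile(q,2,0).round(1),"max",np.percentile(q,98,0).round(1))
    m=(W[...,0]>605)&(W[...,0]<660)&(abs(W[...,1]+38.5)<24)&(abs(W[...,2]-271)<12)
    p=W[m]
    if len(p)<50: continue
    f=lambda a:np.hypot(p[:,0]-a[0],p[:,1]-a[1])-17
    r=least_squares(f,[635,-38.5],loss="soft_l1").x
    b=W[(W[...,0]>695)&(W[...,0]<728)&(abs(W[...,1]+58)<14)&(abs(W[...,2]-274)<8)]
    bm=b.mean(0);y=np.degrees(np.arctan2(bm[1]-r[1],bm[0]-r[0]))
    print(n,len(p),"ring",r.round(1),"z top",np.median(p[:,2]).round(1),np.percentile(p[:,2],[80,95]).round(1),"beam top",np.median(b[:,2]).round(1),"yaw",y.round(2))
    e=r-17*np.array([np.cos(np.radians(y)),np.sin(np.radians(y))]);print("  end",e.round(1))
E
python3 eye.py 1
```

```text
6.2 [ 462.7 -309.6  226. ] toolyaw -166.22 [-0.2  0.3 -2.1] 0.291802389792434
top 290 ring [635.2 -38.4] z top 271.6 [273.2 275. ] beam top 276.4 yaw -13.48
  end [618.7 -34.5]
scene 156 ring [637.4 -39.4] z top 271.8 [273.6 274.7] beam top 276.3 yaw -14.67
  end [620.9 -35.1]
org 5286 tool-frame med [ -4.7  -0.1 -16.1] min [-35.6  -8.7 -17.3] max [  9.7   8.7 -11.3]
hook 2610 tool-frame med [ -4.3   0.2 -29.2] min [ -6.5  -8.  -54.3] max [10.4  8.   8.3]
```

Request:
{"name": "jog_arm", "arguments": {"plan": [[-7,13,0,0,0],[-15,26.4,0,0,0],[-17,29,0,0,0],[-17,29,0,0,0],[-17,29,0,0,0],[-17,29,0,0,0],[-17,29,0,0,0],[-17,29,0,0,0],[-16,27.4,0,0,0],[-8,16,0,0,0],[-4.2,7.3,0,0,0],[0,0,0,0,0]]}}

```text
time_s: 7.35
tool_pos: [547.6, -15.0, 225.8]
orientation: [[-0.971, -0.241, -0.001], [-0.241, 0.971, 0.001], [0.001, 0.001, -1.0]]
wrist_force: [-0.7, 0.1, -0.8]
grip_width: 0.289
grip_force: 49.4
```

Request:
{"name": "jog_arm", "arguments": {"plan": [[0,0,0,0.05,0],[0,0,0,0.1,0],[0,0,0,0.1,0],[0,0,0,0.1,0],[0,0,0,0.085,0],[0,0,0,0.05,0],[0,0,0,0,0],[0,0,0,0,0],[0,0,0,0,0]]}}

```text
time_s: 8.1
tool_pos: [547.5, -17.6, 226.2]
orientation: [[-0.971, 0.241, -0.0], [0.241, 0.971, -0.0], [0.0, -0.0, -1.0]]
wrist_force: [0.1, 0.5, -2.2]
grip_width: 0.289
grip_force: 49.4
```

```bash
python3 eye.py 2
python3 - <<'E'
import cv2
a=cv2.imread("pics/scene2.png")[190:340,290:440];b=cv2.imread("pics/wrist2.png")
a=cv2.resize(a,(400,400),interpolation=cv2.INTER_CUBIC);b=cv2.resize(b,(400,300))
import numpy as np
cv2.imwrite("pics/c2.png",np.hstack([a,np.vstack([b,np.zeros((100,400,3),np.uint8)])]))
E
```

```text
8.1 [547.5 -17.6 226.2] toolyaw 166.05 [ 0.1  0.5 -2.2] 0.2887577354745444
scene 154 ring [637.6 -39.2] z top 271.9 [273.5 274.9] beam top 276.3 yaw -14.7
  end [621.1 -34.9]
org 5280 tool-frame med [ -4.9  -0.7 -16.8] min [-35.9  -8.7 -18.1] max [  9.5   8.7 -12.1]
hook 2612 tool-frame med [ -4.6   0.6 -30.1] min [ -6.8  -8.  -55. ] max [10.1  8.   7.6]
```

View pics/c2.png

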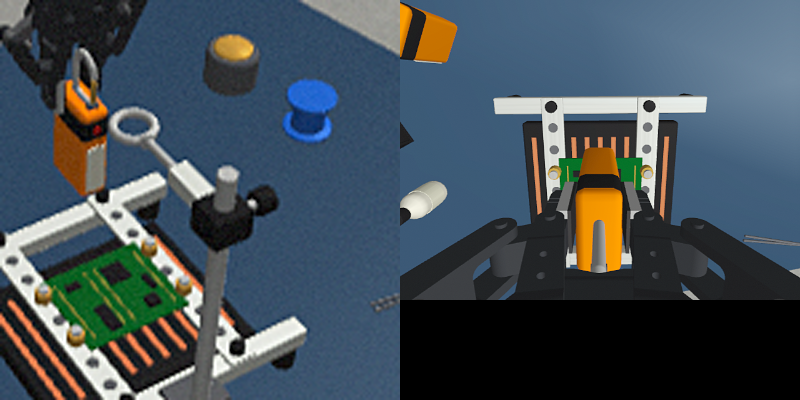

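The lamp is held with its hook facing the ring, at (135,125) in the crop. I'll check the relative height within the one scene camera, then creep in.

Run:
```python
from h import *
s=readout.state();o=np.array(s["orientation"]);t=np.array(s["tool_pos"])
c=camera("scene");W=pts(c);L=(W-t)@o
for lo,hi in((-80,-58),(-25,0)):
    q=L[(abs(L[...,0]+22)<35)&(abs(L[...,1])<16)&(L[...,2]>lo)&(L[...,2]<hi)]
    print(len(q),np.percentile(q,[3,50,97],0).round(1))
q=L[(L[...,0]<-65)&(L[...,0]>-115)&(abs(L[...,1])<24)&(abs(L[...,2]+45)<10)]
print("ring",len(q),np.percentile(q,[2,50,98],0).round(1))
```

```text
83 [[-32.8 -15.  -79.2]
 [-14.8  -0.8 -69.4]
 [ -4.2  15.1 -59. ]]
227 [[-42.2 -15.  -24.1]
 [-27.5  -6.3 -16.8]
 [  2.2  10.7  -1.2]]
ring 153 [[-112.9  -18.4  -50.1]
 [ -92.9   -0.8  -45.6]
 [ -73.3   19.   -40.7]]
```

Request:
{"name": "jog_arm", "arguments": {"plan": [[-5,0.5,0,0,0],[-8,0,0,0,0],[-8,0,0,0,0],[-4,0,0,0,0],[0,0,0,0,0],[0,0,0,0,0]]}}

```text
time_s: 8.8
tool_pos: [572.3, -22.7, 226.0]
orientation: [[-0.97, 0.242, -0.001], [0.242, 0.97, 0.0], [0.001, -0.0, -1.0]]
wrist_force: [-0.1, -0.4, -0.2]
grip_width: 0.291
grip_force: 49.5
```

Request:
{"name": "jog_arm", "arguments": {"plan": [[-2,0,0,0,0],[-2,0,0,0,0],[-2,0,0,0,0],[0,0,0,0,0],[0,0,0,0,0]]}}

```text
time_s: 9.22
tool_pos: [578.0, -24.1, 226.3]
orientation: [[-0.97, 0.242, 0.0], [0.242, 0.97, -0.0], [-0.0, -0.0, -1.0]]
wrist_force: [0.6, 0.3, -2.1]
grip_width: 0.291
grip_force: 49.5
```

Request:
{"name": "jog_arm", "arguments": {"plan": [[-1.5,0,0,0,0],[-1.5,0,0,0,0],[0,0,0,0,0],[0,0,0,0,0]]}}

```text
time_s: 9.55
tool_pos: [580.9, -24.8, 226.3]
orientation: [[-0.97, 0.242, 0.0], [0.242, 0.97, -0.0], [-0.0, -0.0, -1.0]]
wrist_force: [-0.2, 0.0, -2.1]
grip_width: 0.295
grip_force: 49.5
```

Request:
{"name": "jog_arm", "arguments": {"plan": [[-1.5,0,0,0,0],[-1.5,0,0,0,0],[0,0,0,0,0],[0,0,0,0,0]]}}

```text
time_s: 9.88
tool_pos: [583.6, -25.5, 226.1]
orientation: [[-0.97, 0.242, -0.001], [0.242, 0.97, 0.0], [0.001, -0.0, -1.0]]
wrist_force: [-1.4, 1.1, -2.1]
grip_width: 0.292
grip_force: 49.4
```

Request:
{"name": "jog_arm", "arguments": {"plan": [[-1.5,0,0,0,0],[0,0,0,0,0],[0,0,0,0,0],[0,0,0,0,0]]}}

```text
time_s: 10.22
tool_pos: [585.2, -25.9, 226.2]
orientation: [[-0.97, 0.242, -0.0], [0.242, 0.97, 0.0], [0.0, -0.0, -1.0]]
wrist_force: [-1.5, 0.1, -1.9]
grip_width: 0.292
grip_force: 49.4
```

Request:
{"name": "jog_arm", "arguments": {"plan": [[-1,0,0,0,0],[-1,0,0,0,0],[0,0,0,0,0],[0,0,0,0,0]]}}

```text
time_s: 10.55
tool_pos: [587.2, -26.4, 226.3]
orientation: [[-0.97, 0.242, -0.0], [0.242, 0.97, -0.0], [0.0, -0.0, -1.0]]
wrist_force: [-2.7, 0.0, -1.9]
grip_width: 0.29
grip_force: 49.4
```

Request:
{"name": "jog_arm", "arguments": {"plan": [[-1,0,0,0,0],[-1,0,0,0,0],[-1,0,0,0,0],[0,0,0,0,0],[0,0,0,0,0]]}}

```text
time_s: 10.97
tool_pos: [590.1, -27.1, 226.2]
orientation: [[-0.97, 0.242, -0.0], [0.242, 0.97, 0.0], [0.0, -0.0, -1.0]]
wrist_force: [-1.1, 0.5, -2.4]
grip_width: 0.293
grip_force: 49.4
```

Request:
{"name": "jog_arm", "arguments": {"plan": [[-1,0,0,0,0],[-1,0,0,0,0],[-1,0,0,0,0],[0,0,0,0,0],[0,0,0,0,0]]}}

```text
time_s: 11.38
tool_pos: [593.0, -27.8, 226.2]
orientation: [[-0.97, 0.242, -0.0], [0.242, 0.97, -0.0], [0.0, -0.0, -1.0]]
wrist_force: [-2.2, 1.7, -3.1]
grip_width: 0.287
grip_force: 49.3
```

Request:
{"name": "jog_arm", "arguments": {"plan": [[-1,0,0,0,0],[-1,0,0,0,0],[0,0,0,0,0],[0,0,0,0,0],[0,0,0,0,0]]}}

```text
time_s: 11.8
tool_pos: [594.9, -28.3, 226.2]
orientation: [[-0.97, 0.242, -0.0], [0.242, 0.97, -0.0], [0.0, -0.0, -1.0]]
wrist_force: [-1.9, 0.5, -2.2]
grip_width: 0.291
grip_force: 49.3
```

Request:
{"name": "jog_arm", "arguments": {"plan": [[-1,0,0,0,0],[0,0,0,0,0],[0,0,0,0,0],[0,0,0,0,0]]}}

```text
time_s: 12.13
tool_pos: [595.9, -28.6, 226.3]
orientation: [[-0.97, 0.242, 0.0], [0.242, 0.97, -0.0], [-0.0, -0.0, -1.0]]
wrist_force: [-2.6, 0.8, -3.6]
grip_width: 0.292
grip_force: 49.3
```

Request:
{"name": "jog_arm", "arguments": {"plan": [[-1,0,0,0,0],[0,0,0,0,0],[0,0,0,0,0],[0,0,0,0,0]]}}

```text
time_s: 12.47
tool_pos: [596.9, -28.8, 226.3]
orientation: [[-0.97, 0.242, 0.0], [0.242, 0.97, 0.0], [-0.0, 0.0, -1.0]]
wrist_force: [-1.9, 0.7, -3.7]
grip_width: 0.29
grip_force: 49.3
```

Request:
{"name": "jog_arm", "arguments": {"plan": [[-1,0,0,0,0],[0,0,0,0,0],[0,0,0,0,0],[0,0,0,0,0]]}}

```text
time_s: 12.8
tool_pos: [597.9, -29.0, 226.3]
orientation: [[-0.97, 0.242, 0.0], [0.242, 0.97, -0.0], [-0.0, -0.0, -1.0]]
wrist_force: [-1.7, 1.1, -3.3]
grip_width: 0.291
grip_force: 49.3
```

Request:
{"name": "jog_arm", "arguments": {"plan": [[-1,0,0,0,0],[0,0,0,0,0],[0,0,0,0,0],[0,0,0,0,0]]}}

```text
time_s: 13.13
tool_pos: [598.9, -29.3, 226.3]
orientation: [[-0.97, 0.242, 0.0], [0.242, 0.97, -0.0], [-0.0, 0.0, -1.0]]
wrist_force: [-2.6, 0.6, -4.4]
grip_width: 0.288
grip_force: 49.3
```

Run:
```python
from h import *
c=camera("scene");save(c,"in3",(310,190,390,250),6)
W=pts(c);s=readout.state();o=np.array(s["orientation"]);t=np.array(s["tool_pos"]);L=(W-t)@o
hsv=cv2.cvtColor(c["color"],cv2.COLOR_RGB2HSV);om=cv2.inRange(hsv,(8,150,100),(25,255,255))>0
q=L[om&(abs(L[...,0]+22)<40)&(abs(L[...,1])<20)&(abs(L[...,2])<70)];print(len(q),np.percentile(q,[3,97],0).round(1))
```

```text
377 [[-41.5 -15.1 -21.6]
 [  6.1   5.2  68.2]]
```

View pics/in3.png

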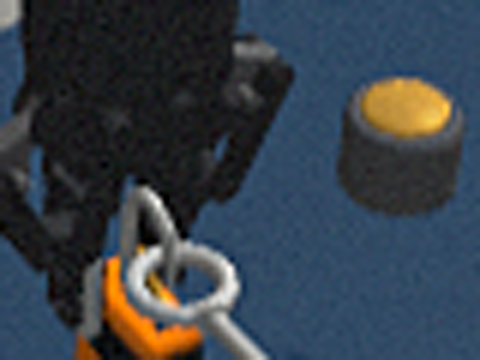

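Request:
{"name": "jog_arm", "arguments": {"plan": [[-1,0,0,0,0],[0,0,0,0,0],[0,0,1,0,0],[0,0,1.5,0,0],[0,0,1.5,0,0],[0,0,0,0,0],[0,0,0,0,0]]}}

```text
time_s: 13.77
tool_pos: [599.9, -29.6, 222.1]
orientation: [[-0.97, 0.242, 0.0], [0.242, 0.97, -0.0], [-0.0, -0.0, -1.0]]
wrist_force: [-0.8, -0.1, -4.1]
grip_width: 0.291
grip_force: 49.3
```

Request:
{"name": "jog_arm", "arguments": {"plan": [[0,0,1.5,0,0],[0,0,1.5,0,0],[0,0,0,0,0],[0,0,0,0,0]]}}

```text
time_s: 14.1
tool_pos: [599.9, -29.6, 219.0]
orientation: [[-0.97, 0.242, 0.0], [0.242, 0.97, -0.0], [-0.0, -0.0, -1.0]]
wrist_force: [1.0, 0.5, -7.1]
grip_width: 0.291
grip_force: 49.4
```

Request:
{"name": "jog_arm", "arguments": {"plan": [[0,0,1.5,0,0],[0,0,1.5,0,0],[0,0,0,0,0],[0,0,0,0,0]]}}

```text
time_s: 14.43
tool_pos: [600.1, -29.6, 216.6]
orientation: [[-0.97, 0.242, 0.001], [0.242, 0.97, -0.0], [-0.001, 0.0, -1.0]]
wrist_force: [0.8, 0.3, -1.8]
grip_width: 0.289
grip_force: 49.9
```

Request:
{"name": "jog_arm", "arguments": {"plan": [[0,0,1.5,0,0],[0,0,1.5,0,0],[0,0,0,0,0],[0,0,0,0,0]]}}

```text
time_s: 14.77
tool_pos: [599.8, -29.5, 213.2]
orientation: [[-0.97, 0.242, -0.0], [0.242, 0.97, 0.0], [0.0, -0.0, -1.0]]
wrist_force: [0.0, -0.1, -2.0]
grip_width: 0.288
grip_force: 49.9
```

Request:
{"name": "jog_arm", "arguments": {"plan": [[0,0,1,0,0],[0,0,1,0,0],[0,0,0,0,0],[0,0,0,0,0]]}}

```text
time_s: 15.1
tool_pos: [599.7, -29.5, 211.2]
orientation: [[-0.97, 0.242, -0.0], [0.242, 0.97, 0.0], [0.0, -0.0, -1.0]]
wrist_force: [0.1, 0.5, -1.3]
grip_width: 0.292
grip_force: 49.9
```

Request:
{"name": "jog_arm", "arguments": {"plan": [[0,0,1,0,0],[0,0,1,0,0],[0,0,0,0,0],[0,0,0,0,0]]}}

```text
time_s: 15.43
tool_pos: [599.7, -29.5, 209.2]
orientation: [[-0.97, 0.242, -0.0], [0.242, 0.97, 0.0], [0.0, -0.0, -1.0]]
wrist_force: [-0.1, 0.9, -1.4]
grip_width: 0.29
grip_force: 49.9
```

Request:
{"name": "jog_arm", "arguments": {"plan": [[0,0,1,0,0],[0,0,0,0,0],[0,0,0,0,0],[0,0,0,0,0]]}}

```text
time_s: 15.77
tool_pos: [599.8, -29.5, 208.3]
orientation: [[-0.97, 0.242, -0.0], [0.242, 0.97, 0.0], [0.0, -0.0, -1.0]]
wrist_force: [0.4, -0.0, -1.1]
grip_width: 0.29
grip_force: 49.9
```

Request:
{"name": "jog_arm", "arguments": {"plan": [[0,0,1,0,0],[0,0,0,0,0],[0,0,0,0,0],[0,0,0,0,0]]}}

```text
time_s: 16.1
tool_pos: [599.9, -29.6, 207.4]
orientation: [[-0.97, 0.242, 0.0], [0.242, 0.97, -0.0], [-0.0, 0.0, -1.0]]
wrist_force: [0.1, -0.7, -0.7]
grip_width: 0.29
grip_force: 50.1
```

Request:
{"name": "jog_arm", "arguments": {"plan": [[0,0,0.7,0,0],[0,0,0,0,0],[0,0,0,0,0],[0,0,0,0,0]]}}

```text
time_s: 16.43
tool_pos: [600.0, -29.6, 207.0]
orientation: [[-0.97, 0.242, 0.001], [0.242, 0.97, -0.0], [-0.001, 0.0, -1.0]]
wrist_force: [0.0, 0.2, 4.2]
grip_width: 0.292
grip_force: 50.7
```

Request:
{"name": "jog_arm", "arguments": {"plan": [[0,0,0.7,0,0],[0,0,0,0,0],[0,0,0,0,0],[0,0,0,0,0]]}}

```text
time_s: 16.77
tool_pos: [600.3, -29.6, 206.7]
orientation: [[-0.97, 0.242, 0.002], [0.242, 0.97, -0.0], [-0.002, 0.0, -1.0]]
wrist_force: [-1.8, -0.1, 7.6]
grip_width: 0.291
grip_force: 51.3
```

Request:
{"name": "jog_arm", "arguments": {"plan": [[0,0,-0.8,0,0],[0,0,0,0,0],[0,0,0,0,0],[0,0,0,0,0]], "grip_force": 20}}

```text
time_s: 17.1
tool_pos: [600.0, -29.6, 206.9]
orientation: [[-0.97, 0.242, 0.001], [0.242, 0.97, -0.0], [-0.001, 0.0, -1.0]]
wrist_force: [-0.6, -0.5, 5.5]
grip_width: 0.296
grip_force: 50.7
```

Run:
```python
from h import *
c=camera("scene");save(c,"in4",(310,190,390,250),8)
```

```text
(no output)
```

View pics/in4.png

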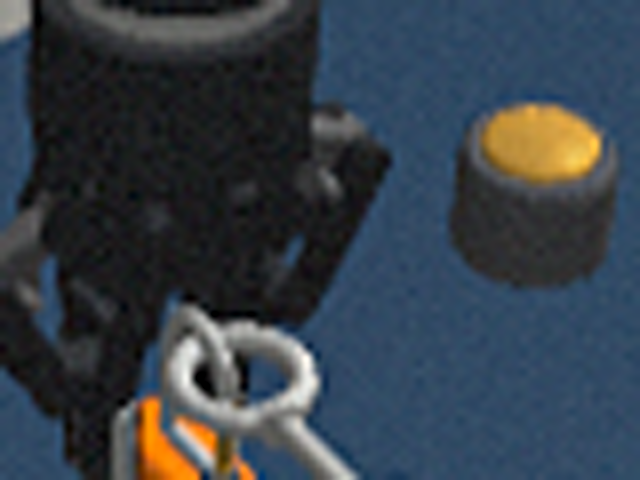

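The ring is under the bow, with the hook nose through it at (225,370). The brass gate at (225,450) stands upright and shut, so I'll release gently.

Request:
{"name": "jog_arm", "arguments": {"plan": [[0,0,0,0,0.3],[0,0,0,0,0.34],[0,0,0,0,0.38],[0,0,0,0,0.42],[0,0,0,0,0.5],[0,0,0,0,0.6],[0,0,0,0,0.7],[0,0,0,0,0.8],[0,0,0,0,0.8],[0,0,0,0,0.8],[0,0,0,0,0.8],[0,0,0,0,0.8]], "grip_force": 20}}

```text
time_s: 18.15
tool_pos: [599.8, -29.5, 206.7]
orientation: [[-0.97, 0.242, 0.0], [0.242, 0.97, -0.0], [-0.0, -0.0, -1.0]]
wrist_force: [0.4, -1.0, -0.0]
grip_width: 0.796
grip_force: 0.0
```

Request:
{"name": "jog_arm", "arguments": {"plan": [[0,0,0,0,0.8],[0,0,-2,0,0.8],[0,0,-4,0,0.8],[0,0,-6,0,0.8],[0,0,-8,0,0.8],[0,0,-10,0,0.8],[0,0,0,0,0.8]]}}

```text
time_s: 18.73
tool_pos: [600.9, -29.7, 239.4]
orientation: [[-0.97, 0.242, 0.003], [0.242, 0.97, -0.001], [-0.004, 0.0, -1.0]]
wrist_force: [0.1, -0.0, 1.3]
grip_width: 0.801
grip_force: 0.0
```

Request:
{"name": "jog_arm", "arguments": {"plan": [[0,0,-15,0,0.8],[0,0,-20,0,0.8],[0,0,-20,0,0.8],[0,0,-20,0,0.8],[0,0,-15,0,0.8],[20,0,-5,0,0.8],[20,0,0,0,0.8],[20,0,0,0,0.8],[10,0,0,0,0.8],[0,0,0,0,0.8],[0,0,0,0,0.8],[0,0,0,0,0.8]]}}

```text
time_s: 19.73
tool_pos: [532.6, -12.8, 331.9]
orientation: [[-0.97, 0.242, 0.001], [0.242, 0.97, -0.0], [-0.001, 0.0, -1.0]]
wrist_force: [0.6, -0.9, -0.0]
grip_width: 0.799
grip_force: 0.0
```

Request:
{"name": "jog_arm", "arguments": {"plan": [[0,0,0,0,0.8],[0,0,0,0,0.8],[0,0,0,0,0.8],[0,0,0,0,0.8],[0,0,0,0,0.8],[0,0,0,0,0.8],[0,0,0,0,0.8],[0,0,0,0,0.8],[0,0,0,0,0.8],[0,0,0,0,0.8],[0,0,0,0,0.8],[0,0,0,0,0.8]]}}

```text
time_s: 20.73
tool_pos: [531.9, -12.6, 331.7]
orientation: [[-0.97, 0.242, 0.0], [0.242, 0.97, -0.0], [-0.0, -0.0, -1.0]]
wrist_force: [-0.6, -0.2, 0.3]
grip_width: 0.799
grip_force: 0.0
```

```bash
cat > f.py <<'E'
from h import *
for i in range(2):
    c=camera("scene");W=pts(c)
    hsv=cv2.cvtColor(c["color"],cv2.COLOR_RGB2HSV);om=cv2.inRange(hsv,(8,150,100),(25,255,255))>0
    q=W[om&(W[...,2]>120)&(W[...,2]<270)&(abs(W[...,0]-620)<60)&(abs(W[...,1]+35)<60)];print(readout.state()["time_s"],len(q),np.percentile(q,[2,50,98],0).round(1).tolist())
save(c,"end",(300,170,420,270),6)
E
python3 f.py
```

```text
20.7833 415 [[596.4, -53.7, 137.2], [623.3, -46.5, 188.8], [643.7, -28.6, 230.0]]
20.8333 416 [[596.0, -53.6, 137.4], [623.2, -46.7, 189.1], [645.1, -27.4, 230.1]]
```

View pics/end.png

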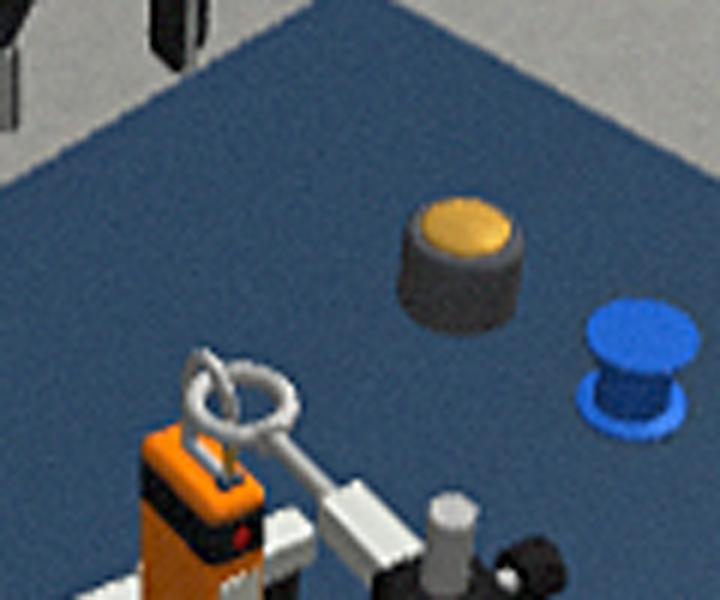

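The lamp hangs from the ring at about (240,400) with the gate shut. I'll let any swing die out before handing in.

Request:
{"name": "jog_arm", "arguments": {"plan": [[0,0,0,0,0.8],[0,0,0,0,0.8],[0,0,0,0,0.8],[0,0,0,0,0.8],[0,0,0,0,0.8],[0,0,0,0,0.8],[0,0,0,0,0.8],[0,0,0,0,0.8],[0,0,0,0,0.8],[0,0,0,0,0.8],[0,0,0,0,0.8],[0,0,0,0,0.8]]}}

```text
time_s: 21.83
tool_pos: [531.9, -12.6, 331.7]
orientation: [[-0.97, 0.242, 0.0], [0.242, 0.97, -0.0], [-0.0, -0.0, -1.0]]
wrist_force: [0.4, 0.1, 0.0]
grip_width: 0.796
grip_force: 0.0
```

Request:
{"name": "jog_arm", "arguments": {"plan": [[0,0,0,0,0.8],[0,0,0,0,0.8],[0,0,0,0,0.8],[0,0,0,0,0.8],[0,0,0,0,0.8],[0,0,0,0,0.8],[0,0,0,0,0.8],[0,0,0,0,0.8],[0,0,0,0,0.8],[0,0,0,0,0.8],[0,0,0,0,0.8],[0,0,0,0,0.8]]}}

```text
time_s: 22.83
tool_pos: [531.9, -12.6, 331.7]
orientation: [[-0.97, 0.242, -0.0], [0.242, 0.97, -0.0], [0.0, -0.0, -1.0]]
wrist_force: [0.4, 0.9, -0.2]
grip_width: 0.804
grip_force: 0.0
```

Request:
{"name": "jog_arm", "arguments": {"plan": [[0,0,0,0,0.8],[0,0,0,0,0.8],[0,0,0,0,0.8],[0,0,0,0,0.8],[0,0,0,0,0.8],[0,0,0,0,0.8],[0,0,0,0,0.8],[0,0,0,0,0.8],[0,0,0,0,0.8],[0,0,0,0,0.8],[0,0,0,0,0.8],[0,0,0,0,0.8]]}}

```text
time_s: 23.83
tool_pos: [531.9, -12.6, 331.7]
orientation: [[-0.97, 0.242, -0.0], [0.242, 0.97, -0.0], [0.0, -0.0, -1.0]]
wrist_force: [-0.2, 0.5, 0.4]
grip_width: 0.801
grip_force: 0.0
```

```bash
sed -i 's/range(2)/range(6)/' f.py; python3 f.py; python3 -c "
from rig import arm; print(arm.finish_job())"
```

```text
23.8833 420 [[595.4, -53.7, 138.0], [624.0, -46.6, 187.5], [643.7, -27.6, 230.9]]
23.9333 417 [[596.5, -53.4, 137.7], [623.9, -46.7, 188.4], [644.3, -28.2, 231.4]]
23.9833 416 [[595.8, -54.3, 137.7], [623.5, -46.6, 189.6], [644.4, -28.2, 231.7]]
24.0333 418 [[595.9, -53.6, 137.0], [623.5, -46.3, 189.3], [644.4, -27.5, 231.1]]
24.0833 416 [[596.1, -53.4, 137.3], [624.1, -46.3, 188.6], [644.3, -28.6, 229.1]]
24.1333 418 [[594.9, -53.3, 137.6], [623.5, -46.4, 188.2], [644.5, -27.5, 230.1]]
the job is handed in; nothing more can be done
None
```

The lamp hangs still from the eye bolt with its gate shut and the gripper clear of it; I handed the job in at about 24 s, and no verdict came back.

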